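Unload the block cooling station

ROBOT

A 7-joint arm with a two-finger parallel gripper is mounted at the origin on the work surface; the furniture and walls round the work are solid. World frame = base frame: x ahead of the robot, y to its left, z up, the work surface at z = 0. Lengths are in mm, angles in rad, forces in N, time in s.
With the tool pointing down it reaches from about 400 to 875 mm from the base axis. Payload 19.3 kg.
Tool frame: the origin (TCP) lies at the very end of the fingers, on their centre line; the grasp point (between the pads) lies 19 mm behind it (grip_point_offset is the z of the grasp point in the tool frame, in mm); z points along the fingers, y is the line along which they close (so a half turn about z gives the same grasp; the last joint's range is limited). The gripper opens to 85 mm and grips with 20 to 120 N. Pads are 22 mm wide; open, the fingers measure 114 mm over their backs; the gripper's body (76 mm by 85 mm) begins 54 mm behind the grasp point. The pads swing forward as they close: fully open they stand 13 mm farther back than shut.
Start: joints at [-1.41, 0.521, -0.036, 1.599, 0.021, 1.021, -0.113], TCP at [142.993, 608.414, 231.291] pointing down, gripper open.
Joint ranges: [-2.91, 2.91], [-0.3, 2.13], [-1.5, 1.42], [0.17, 2.43], [-1.26, 4.41], [0.16, 1.93], [-2.52, 2.52]. Speed limits (rad/s): [1.89, 1.89, 2.39, 2.39, 3.01, 3.01, 3.01].

INTERFACE

Orientations are given as a 3x3 rotation matrix whose columns are the frame's x, y, z axes.
In Python, from workcell import movep, movel, goto_joints, open_gripper, clamp, wait, inverse_kinematics, read_state, camera, PlanningError, finish_job, grip_point_offset gives the robot as it stands. Calls block until the motion is done:
- movep(position, orientation): joint-space move of the TCP to a pose.
- movel(position, frame=None, max_speed=150, guard=None): straight line of the TCP; frame=None keeps the orientation; max_speed is the mean speed in mm/s. With guard (N) it stops when the force on the tool has changed by that much, and returns True; else False.
- goto_joints(angles): joint-space move.
- open_gripper() and clamp(): open the fingers fully, or close them until they stop; the grip force is fixed at half the most.
- wait(seconds).
- inverse_kinematics(position, orientation): joint angles nearest the present ones, or None.
- read_state(): the state.
- camera(name): name is "scene" or "top" or "wrist"; returns a dict with "image" (384x512x3 uint8, blue, green, red), "range_z" (384x512 float32, mm along the optical axis (not along the pixel's ray), 0 where there is no reading), "fx", "fy", "cx", "cy" (pixels), "cam_to_world" (4x4, takes a point from camera to world coordinates). Camera axes: x right, y up, looking along -z (the intrinsics and any distortion apply to the point x, -y, -z); pixel columns grow to the right and rows downward; lengths in mm; the calibration is good to about 2 mm. A picture is of the moment at which its call begins.
A pose or a line that the arm cannot do raises PlanningError and nothing moves.
- finish_job(): hands the job in; it is judged then, once.
The state is a dict: "time": time; "qpos": joint angles; "qvel": joint speeds; "joint_efforts": joint torques, N m; "eef_pos": TCP position; "tool_rot": TCP orientation; "ft_force": force on the tool from outside, world axes, zero at the start; "torque": the same for the moment, N m; "finger_gap": finger opening in mm; "gripper_force": force on a finger pad.
Only numpy, scipy, OpenCV 4.12 (cv2) and the standard library are available. Lean on these libraries where they do the work, as an engineer would, in place of code of your own. Each camera call takes 0.05 s, during which the arm holds its last target. There are 200 camera calls.

TASK

Unload the cooling station: lift the red hold-down bar, slide the blue tray out from beneath it and tip its wax blocks into the yellow bin; any blocks lying on the station's grey deck belong in the bin too. Then slide the empty tray fully home into the station again and lower the bar over it until it is shut, leaving the bottle and the cup nearby where they are.

Things in the scene. Friction and masses are not known exactly. Their poses are not given: they have to be found in the camera images.
- station: fixed white cooling station, 175 (x) x 124 (y) x 60 mm high; origin on the bench below the tray's place. The tray lies on its flat top, 60 mm up, origin above origin and axes alike, and slides out along the station's own -x, where the body ends 80 mm from the origin (the other end is at +95 mm)
- station_deck (a point): middle of the upper face of the grey deck, 93 mm above the bench, at station x = +62 mm; the deck covers x = +30 to +95 mm, y within 61 mm, 5 mm thick. The last 25 mm of the tray lies under it (88 mm above the bench), so the tray must slide out more than 30 mm before it can be lifted
- station_mouth (a point): middle of the mouth of the grey side rails, on the station's top, at station x = +5 mm. From here on the rails stand 57 mm either side of the middle (3 mm of play each side for the tray); before it low flared ends, 10 mm high, widen to about 64 mm at x = -27 mm. A stop at station x = +60 mm ends the tray's way in: push it against this
- bar (a joint): angle of the red hold-down bar, a U-shaped frame round the tray: 0 shut, 1.45 fully open (swings up, away from the tray's handle); it stays where it is left (friction 0.25 N m). Shut, its crossbar (12 mm wide, 70 to 80 mm above the bench, at station x = -66 mm) lies over the tray's neck, 5 mm outside the back wall, and blocks the tray; it shuts only over a tray that is fully home
- bar_grip (a point): middle of the bar's steel grip rod, 12 mm thick, 48 mm free between two posts, parallel to the station's y, 50 mm above the crossbar (125 mm above the bench when shut). It moves round bar_hinge at a radius of 152 mm in the station's x-z plane. Pinch it from above along the station's x; it turns between the fingers. With the bar up, the crossbar is 50 mm beside it: open the fingers little
- bar_hinge (a point): point on the axis of the bar's hinge, at station x = +80 mm, 82 mm above the bench; the axis runs along the station's y axis
- tray: blue tray, about 120 g: dish 110 (x) x 108 (y) mm, smooth floor 4 mm thick (friction about 0.3; blocks slide off at 35 to 45 degrees), walls on three sides to 18 mm above the underside, +x end open. At -x a neck 36 mm wide, 6 mm thick, ends in an upright handle plate 12 (x) x 50 (y) mm, 42 mm high. Origin: centre of the dish's underside
- tray_lip (a point): middle of the tray's open edge, on the upper face of its floor, 55 mm from the tray's origin along +x
- tray_handle (a point): point in the tray's handle plate to grip, 108 mm from the tray's origin along -x and 28 mm above its underside; grip the 12 mm thickness along the tray's x axis
- bin: loose yellow open bin, 135 (x) x 125 (y) x 55 mm high, walls and floor 4 mm, 350 g; origin at the centre of its underside
- block_0: wax block in an orange cassette with a white top, 30 (x) x 42 (y) x 18 mm high, 30 g; origin at the centre of its underside (orange side); at first on the tray if present
- block_1: wax block in an orange cassette with a white top, 30 (x) x 42 (y) x 18 mm high, 30 g; origin at the centre of its underside (orange side); at first on the tray if present
- block_2: wax block in an orange cassette with a white top, 30 (x) x 42 (y) x 18 mm high, 30 g; origin at the centre of its underside (orange side); at first on the tray if present
- block_3: wax block in an orange cassette with a white top, 30 (x) x 42 (y) x 18 mm high, 30 g; origin at the centre of its underside (orange side); at first on the tray if present
- block_4: wax block in an orange cassette with a white top, 30 (x) x 42 (y) x 18 mm high, 30 g; origin at the centre of its underside (orange side); at first on the station's grey deck if present, free from above only while the bar is shut (the raised bar stands over the deck)
- block_5: wax block in an orange cassette with a white top, 30 (x) x 42 (y) x 18 mm high, 30 g; origin at the centre of its underside (orange side); at first on the station's grey deck if present, free from above only while the bar is shut (the raised bar stands over the deck)
- amber_bottle: brown bottle with a white cap, 39 mm in diameter, 119 mm high, a bystander; origin under its centre
- yellow_cup: specimen cup with a yellow lid, 62 mm in diameter, 68 mm high, a bystander; origin under its centre
- cabinet_side (a point): point on the flat grey side of the tall fixed cabinet behind the work (390 mm high), 100 mm above the bench; the point's own -y axis stands square out of that side, towards the work. Keep the gripper clear of it
- mini_drawers: fixed grey drawer cabinet right of the bin, 195 mm high, about 200 x 210 mm, origin under its middle; one drawer stands open towards its left
- right_wall (a point): point on the room wall at the right of the station, 200 mm above the bench; in plan the wall runs 15 degrees anticlockwise of the world x axis. Keep the gripper clear of it when the bar is up (lifting it to about 1.2 rad is enough)
- tablet_middle (a point): middle of the tablet computer's screen left of the bin: 260 mm wide, 12 mm thick, 144 to 340 mm above the bench; in plan its width runs 2.234 rad (128 degrees, anticlockwise) from this point's own x axis
- side_tablet_swing (a joint): angle of the swinging arm that carries the tablet computer; a bystander, keep clear of it

How it is judged:
By the outcome, as a careful person would: the job done as asked, in the order asked, and still so for the second after the job is handed in, with the robot touching nothing.
Of block_0, block_1, block_2, block_3 only 2 to 4 are there at a start; the rules pass over those that are not, and their reading is None.
Of block_4, block_5 only 1 to 2 are there at a start; the rules pass over those that are not, and their reading is None.
At some moment in a run one of bin may be knocked a few centimetres aside while the robot is not near it.
It also fails if it takes over 210 s, if anything falls off the work surface, if the arm or the gripper's body presses on something with over 40 N, if the wrist force passes 120 N, or if a joint passes its speed limit or range.

## Working session

There is one attempt and no reset: what is moved stays moved. The work goes in short steps, each a Python script; the robot and the scene stay as the last script left them, time stands still between calls to the robot, and variables do not carry over. Pictures are saved under pics/ and viewed, at most 14 in all, crops included, and the job is handed in when it is done.

```bash
mkdir -p pics; ls; python3 - <<'E'
from workcell import *
import cv2,numpy as np
print(grip_point_offset); s=read_state(); print(s['time'],s['eef_pos'],s['finger_gap'],s['tool_rot'])
for n in('scene','top','wrist'):
    c=camera(n); cv2.imwrite(f'pics/a_{n}.png',c['image']); np.save(f'pics/a_{n}.npy',c,allow_pickle=True)
    print(n,c['fx'],c['fy'],c['cx'],c['cy'],list(c.keys()));print(c['cam_to_world'].round(3))
a=cv2.imread('pics/a_scene.png');b=cv2.imread('pics/a_top.png')
E
```

```text
pics
-18.700000000000003
0.0 [142.93122304 608.10078876 230.74117243] 85.08228839277928 [[-9.73480739e-01  2.28768922e-01 -1.73785436e-04]
 [ 2.28768974e-01  9.73480127e-01 -1.09539111e-03]
 [-8.14147741e-05 -1.10609886e-03 -9.99999385e-01]]
scene 360.8882530608242 360.8882530608242 255.7937595075293 191.88344806805787 ['image', 'range_z', 'fx', 'fy', 'cx', 'cy', 'cam_to_world']
[[-9.750000e-01  1.730000e-01 -1.410000e-01  3.276720e+02]
 [-2.230000e-01 -7.790000e-01  5.860000e-01  6.193390e+02]
 [-9.000000e-03  6.020000e-01  7.980000e-01  1.035113e+03]
 [ 0.000000e+00  0.000000e+00  0.000000e+00  1.000000e+00]]
top 420.4749674636395 420.4749674636395 257.25668047875405 195.40967359038567 ['image', 'range_z', 'fx', 'fy', 'cx', 'cy', 'cam_to_world']
[[ 2.000000e-02  9.830000e-01 -1.810000e-01  3.050130e+02]
 [-1.000000e+00  1.700000e-02 -1.800000e-02 -4.404600e+01]
 [-1.500000e-02  1.810000e-01  9.830000e-01  1.200116e+03]
 [ 0.000000e+00  0.000000e+00  0.000000e+00  1.000000e+00]]
wrist 320.6302450570222 320.6302450570222 257.4509848470614 196.49194621510492 ['image', 'range_z', 'fx', 'fy', 'cx', 'cy', 'cam_to_world']
[[ 2.28000e-01 -9.33000e-01 -2.77000e-01  7.27160e+01]
 [ 9.74000e-01  2.19000e-01  6.50000e-02  6.25511e+02]
 [-0.00000e+00 -2.85000e-01  9.59000e-01  3.73056e+02]
 [ 0.00000e+00  0.00000e+00  0.00000e+00  1.00000e+00]]
```

View pics/a_scene.png

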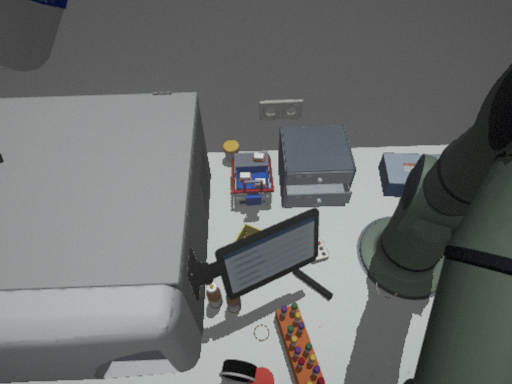

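View pics/a_top.png

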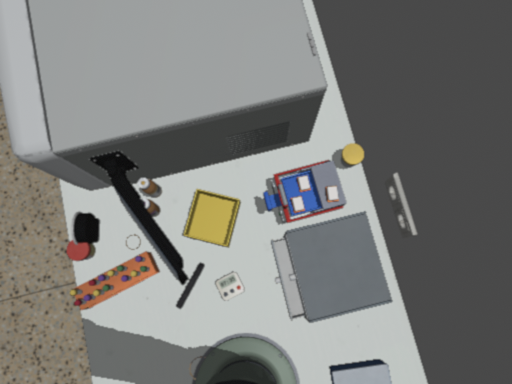

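```bash
cat > h.py <<'E'
import numpy as np,cv2
def load(n): return np.load(f'pics/{n}.npy',allow_pickle=True).item()
def cloud(c):
    r=c['range_z'];v,u=np.mgrid[:r.shape[0],:r.shape[1]]
    p=np.stack([(u-c['cx'])/c['fx']*r,-(v-c['cy'])/c['fy']*r,-r],-1)
    T=c['cam_to_world'];return p@T[:3,:3].T+T[:3,3]
def ray(c,uv,z):
    uv=np.atleast_2d(uv).astype(float)
    d=np.stack([(uv[:,0]-c['cx'])/c['fx'],-(uv[:,1]-c['cy'])/c['fy'],-np.ones(len(uv))],-1)@c['cam_to_world'][:3,:3].T
    o=c['cam_to_world'][:3,3];return o+d*((z-o[2])/d[:,2])[:,None]
def pix(c,p):
    q=(np.atleast_2d(p)-c['cam_to_world'][:3,3])@c['cam_to_world'][:3,:3]
    return np.stack([c['cx']+c['fx']*q[:,0]/-q[:,2],c['cy']+c['fy']*q[:,1]/q[:,2]],-1)
def hsv(c): return cv2.cvtColor(c['image'],cv2.COLOR_BGR2HSV)
E
python3 - <<'E'
from h import *
c=load('a_top');P=cloud(c);H=hsv(c)
img=c['image'][140:320,130:400];cv2.imwrite('pics/crop1.png',cv2.resize(img,None,fx=2.9,fy=2.9,interpolation=cv2.INTER_CUBIC))
def mask(lo,hi): return cv2.inRange(H,lo,hi)>0
reg=np.zeros(H.shape[:2],bool);reg[150:260,175:360]=1
for n,m in {'yellow':mask((20,120,80),(35,255,255)),'blue':mask((105,130,60),(125,255,255)),'red':mask((0,150,60),(5,255,255))|mask((172,150,60),(180,255,255)),'white':mask((0,0,170),(180,40,255))&(P[...,2]>60)&(P[...,2]<125)}.items():
    k,l,st,ce=cv2.connectedComponentsWithStats((m&reg).astype(np.uint8))
    for i in range(1,k):
        if st[i,4]<25: continue
        s=l==i; zz=P[s][:,2]
        pts=P[s][:,:2].astype(np.float32)
        print(n,st[i,4],ce[i].round(1),'z',np.percentile(zz,[5,50,95]).round(),'rect',[np.round(x,1) for x in cv2.minAreaRect(pts)])
# heights at places
for uv in [(331,194),(325,180),(303,184),(298,204),(288,190),(271,200),(212,218),(340,265),(130,230),(353,154),(147,186),(150,208),(272,125),(310,70)]: print(uv,P[uv[1],uv[0]].round())
E
```

```text
yellow 228 [351.2 156.2] z [65. 68. 72.] rect [array([ 471.3, -180.5]), array([ 53.4, 426.9]), np.float64(57.7)]
yellow 2124 [211.5 217.9] z [ 1.  5. 55.] rect [array([428.2,  45.7]), array([265.1, 150.6]), np.float64(65.7)]
blue 756 [301.6 192.1] z [61. 65. 79.] rect [array([ 439.9, -128.8]), array([118.5, 295.7]), np.float64(79.7)]
blue 187 [271.5 200.5] z [ 64.  69. 104.] rect [array([412. , -64.8]), array([213.4,  43.9]), np.float64(0.6)]
red 49 [281.7 175.5] z [78. 81. 85.] rect [array([574.4, -97.9]), array([23.7, 71.6]), np.float64(37.3)]
red 51 [286.6 214.1] z [ 79.  82. 119.] rect [array([ 459.7, -102.9]), array([38.5, 12.8]), np.float64(28.6)]
red 42 [323.6 211. ] z [78. 82. 85.] rect [array([ 471.6, -200.4]), array([ 3.8, 95.6]), np.float64(16.3)]
white 115 [304.  182.1] z [79. 82. 86.] rect [array([ 549.6, -150. ]), array([34.8, 24.7]), np.float64(13.3)]
white 117 [332.6 192.7] z [108. 111. 115.] rect [array([ 516.8, -222.5]), array([35.1, 23.8]), np.float64(8.2)]
white 117 [298.1 203.2] z [80. 82. 86.] rect [array([ 491.6, -133.8]), array([34.1, 25.5]), np.float64(15.0)]
white 162 [281.7 251. ] z [69. 72. 76.] rect [array([364. , -90.7]), array([50.1, 24.4]), np.float64(15.6)]
(331, 194) [ 513. -218.  111.]
(325, 180) [ 555. -206.   90.]
(303, 184) [ 545. -147.   83.]
(298, 204) [ 489. -134.   83.]
(288, 190) [ 531. -108.   64.]
(271, 200) [501. -61.  70.]
(212, 218) [458. 107.   2.]
(340, 265) [ 327. -223.  196.]
(130, 230) [419. 341.   0.]
(353, 154) [ 636. -288.   66.]
(147, 186) [524. 267. 120.]
(150, 208) [470. 263.  90.]
(272, 125) [655. -58. 237.]
(310, 70) [ 718. -132.  395.]
```

View pics/crop1.png

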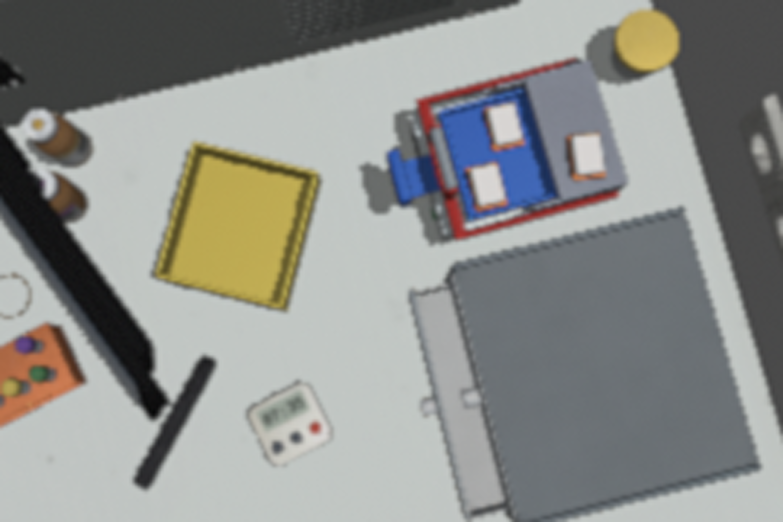

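```bash
cat >> h.py <<'E'
def comp(m,minA=25):
    k,l,st,ce=cv2.connectedComponentsWithStats(m.astype(np.uint8));return [(l==i,st[i,4],ce[i]) for i in range(1,k) if st[i,4]>=minA]
def rect(c,m,z):
    v,u=np.nonzero(m);q=ray(c,np.stack([u,v],-1),z)[:,:2].astype(np.float32)
    return cv2.minAreaRect(q)
E
python3 - <<'E'
from h import *
for n,reg in (('a_top',(150,230,280,360)),('a_scene',(130,230,215,290))):
    c=load(n);P=cloud(c);H=hsv(c);Z=P[...,2]
    R=np.zeros(Z.shape,bool);R[reg[0]:reg[1],reg[2]:reg[3]]=1
    m=R&(Z>86)&(Z<99)&(H[...,1]<70)
    for s,a,ce in comp(m,150): print(n,'deck',a,ce.round(1),[np.round(x,1) for x in rect(c,cv2.morphologyEx(s.astype(np.uint8),cv2.MORPH_OPEN,np.ones((3,3))),93)])
    m=R&(Z>104)&(Z<118)&(H[...,1]<60)&(H[...,2]>150)
    for s,a,ce in comp(m): print(n,'blockdeck',a,ce.round(1),[np.round(x,1) for x in rect(c,s,111)])
    m=R&(Z>74)&(Z<90)&(H[...,1]<60)&(H[...,2]>150)
    for s,a,ce in comp(m): print(n,'blocktray',a,ce.round(1),[np.round(x,1) for x in rect(c,s,82)])
    m=R&(Z>118)&(Z<140)
    for s,a,ce in comp(m,15): print(n,'grip',a,ce.round(1),[np.round(x,1) for x in rect(c,s,130)])
    m=cv2.inRange(H,(105,130,40),(125,255,255))>0
    for s,a,ce in comp(m&R&(Z>92)&(Z<110),8): print(n,'handle',a,ce.round(1),[np.round(x,1) for x in rect(c,s,102)])
c=load('a_top');P=cloud(c);H=hsv(c);Z=P[...,2];m=(cv2.inRange(H,(18,70,40),(36,255,255))>0)&(Z>40)&(Z<62);m[:,:170]=0;m[:,260:]=0
print('rim',m.sum(),[np.round(x,1) for x in rect(c,m,55)])
E
```

```text
a_top deck 930 [327.5 183.3] [array([ 542. , -213.8]), array([126.9,  64.9]), np.float64(16.2)]
a_top blockdeck 125 [332.6 192.8] [array([ 516.5, -222.1]), array([35.3, 25. ]), np.float64(7.2)]
a_top blocktray 122 [303.8 182.3] [array([ 549.2, -149.4]), array([35.7, 25.2]), np.float64(13.9)]
a_top blocktray 125 [297.8 203.2] [array([ 491.6, -133.5]), array([35.4, 25.6]), np.float64(14.2)]
a_top grip 102 [283.1 195.3] [array([505.4, -90.5]), array([63. , 11.8]), np.float64(16.2)]
a_scene deck 157 [247.5 131.9] [array([ 583.7, -339.5]), array([93.8, 10.7]), np.float64(12.4)]
a_scene deck 396 [248.4 159.8] [array([ 544.4, -210.1]), array([124.2,  66.3]), np.float64(15.1)]
a_scene blockdeck 56 [258.4 154.7] [array([ 517.9, -217.4]), array([31.5, 28.3]), np.float64(12.2)]
a_scene blocktray 60 [244.5 174.5] [array([ 550.9, -144.5]), array([31.5, 22.3]), np.float64(12.5)]
a_scene blocktray 25 [261.  179.4] [array([ 494.8, -129.9]), array([30.7, 21.7]), np.float64(12.5)]
a_scene grip 71 [252.3 181.2] [array([507.9, -85.3]), array([61.1, 16.5]), np.float64(12.5)]
a_scene grip 19 [285.  183.9] [array([400.6, -96.2]), array([19.2, 24.3]), np.float64(10.3)]
a_scene handle 48 [253.1 196.3] [array([497.3, -45.3]), array([44.9, 11.9]), np.float64(12.5)]
rim 359 [array([453.5, 100.9]), array([126.3, 134.7]), np.float64(77.1)]
```

```bash
python3 - <<'E'
from h import *
for n in('a_top','a_scene'):
    c=load(n);P=cloud(c);Z=P[...,2];X=P[...,0];Y=P[...,1]
    ok=c['range_z']>0
    m=ok&(Z>140)&(Z<350)&(X>250)&(X<600)&(Y>20)&(Y<420)
    for lo in (130,180,230,280,320):
        q=P[m&(Z>lo)&(Z<lo+40)]
        if len(q)>5:
            r=cv2.minAreaRect(q[:,:2].astype(np.float32));print(n,'tab',lo,len(q),cv2.boxPoints(r).round().astype(int).tolist())
    q=P[ok&(Z>100)&(Z<360)&(X>540)&(X<760)&(Y>-200)&(Y<150)]
    for y in (-150,-100,-50,0,50,100):
        a=q[abs(q[:,1]-y)<12]; 
        if len(a): print('cab',y,np.percentile(a[:,0],[1,50]).round())
    q=P[ok&(Z>150)&(Z<210)&(X>150)&(X<460)&(Y<-50)&(Y>-400)]
    if len(q): print('drawers',cv2.boxPoints(cv2.minAreaRect(q[:,:2].astype(np.float32))).round().tolist())
    q=P[ok&(Z>120)&(Z<260)&(X>420)&(X<700)&(Y<-280)]
    if len(q): print('wall',len(q),np.percentile(q[:,1],[5,50,95]))
E
python3 - <<'E'
from workcell import *
import numpy as np
def R(yaw,tilt=0):
    # tray frame yaw -> tool; lip-down tilt about tray y
    x=np.array([np.cos(yaw),np.sin(yaw),0]);y=np.array([-x[1],x[0],0]);z=np.array([0,0,1.])
    c,s=np.cos(tilt),np.sin(tilt)
    tx=c*x-s*z; tz=s*x+c*z   # rotated tray x,z
    return np.column_stack([y,tx,-tz]) if 1 else 0
for sgn in(1,-1):
  F=lambda a,t=0:R(a,t)*np.array([sgn,sgn,1])
  print('det',np.linalg.det(F(0)))
  for nm,p,Rm in [('grip',[507,-88,110],F(-1.30)),('deckblk',[517,-220,96],F(-1.30)),('handle',[497,-47,70],F(-1.30)),('handleout',[480,40,200],F(-1.3))]+[(f'tip{d}t{t}',np.array([453,101,70])-115*np.array([np.cos(np.radians(d)),np.sin(np.radians(d)),-1]),F(np.radians(d),np.radians(t))) for d in(167,-103,-150,-75,77,105,-13) for t in(0,45)]:
    q=inverse_kinematics(p,Rm); print(sgn,nm,None if q is None else np.round(q,2))
E
```

```text
a_top tab 130 324 [[278, 414], [284, 139], [600, 146], [594, 421]]
a_top tab 180 607 [[268, 413], [276, 135], [600, 144], [592, 422]]
a_top tab 230 849 [[279, 137], [461, -19], [704, 264], [523, 420]]
a_top tab 280 1798 [[268, 399], [290, 118], [600, 142], [578, 424]]
a_top tab 320 1550 [[269, 397], [294, 116], [601, 144], [575, 425]]
cab -150 [676. 679.]
cab -100 [660. 666.]
cab -50 [646. 652.]
cab 0 [633. 638.]
cab 50 [622. 625.]
cab 100 [609. 612.]
drawers [[190.0, -136.0], [268.0, -428.0], [480.0, -371.0], [402.0, -79.0]]
wall 2413 [-376.57729824 -345.67440314 -311.72092011]
a_scene tab 130 453 [[278, 416], [280, 157], [600, 160], [597, 419]]
a_scene tab 180 1192 [[269, 411], [278, 146], [600, 157], [590, 422]]
a_scene tab 230 1510 [[267, 402], [285, 139], [599, 160], [582, 424]]
a_scene tab 280 1837 [[266, 393], [293, 127], [600, 158], [573, 424]]
a_scene tab 320 1393 [[295, 126], [467, -9], [698, 285], [526, 420]]
cab -150 [679. 683.]
cab -100 [663. 669.]
cab -50 [650. 655.]
cab 0 [637. 641.]
cab 50 [625. 628.]
cab 100 [612. 616.]
drawers [[192.0, -130.0], [273.0, -431.0], [485
[... 1402 characters left out ...]
3  1.84  1.2  -2.22]
-1 tip-103t0 [-0.65  0.43  0.15  1.92 -0.09  0.8   0.9 ]
-1 tip-103t45 [ 0.57  0.6  -0.88  2.19 -0.9   0.35  2.03]
-1 tip-150t0 [-0.66  0.53  0.39  1.8  -0.25  0.87  0.37]
-1 tip-150t45 [ 0.67  0.71 -1.26  2.35  2.21  0.56 -1.77]
-1 tip-75t0 [-0.62  0.35  0.04  2.04 -0.02  0.76  1.26]
-1 tip-75t45 [ 0.37  0.59 -0.61  2.06 -0.68  0.79  2.19]
-1 tip77t0 [-0.91  0.49  1.07  2.18 -0.61  0.81 -1.24]
-1 tip77t45 [-1.08  0.75  0.8   2.    0.17  1.02 -2.23]
-1 tip105t0 [-0.74  0.51  0.87  2.04 -0.53  0.83 -0.87]
-1 tip105t45 [-1.12  0.66  0.74  2.13  0.52  0.74 -2.2 ]
-1 tip-13t0 [-0.42  0.18 -0.11  2.28  0.03  0.68  2.36]
-1 tip-13t45 [ 0.55  1.01 -1.28  1.81  0.3   1.48  2.01]
```

```bash
python3 - <<'E'
from h import *
P=[]
for n,uv in(('a_top',[(118,172),(130,200),(150,232),(170,260),(184,278),(186,270),(160,230),(140,200),(125,172),(185,280),(192,300),(182,304)]),('a_scene',[(218,252),(318,212),(320,255),(228,294),(268,255),(205,275),(298,275),(330,296),(250,232)])):
    c=load(n);C=cloud(c)
    for u,v in uv: print(n,u,v,C[v,u].round(),c['image'][v,u])
c=load('a_top');C=cloud(c);Z=C[...,2];v,u=np.mgrid[:384,:512]
m=(Z>130)&(Z<350)&(u>105)&(u<190)&(v>165)&(v<285)&(v>(u-110)*1.5+150)
for s,a,ce in comp(m,30):
    q=C[s];print(a,ce,q.min(0).round(),q.max(0).round());print([np.round(x) for x in cv2.minAreaRect(q[:,:2].astype(np.float32))],cv2.boxPoints(cv2.minAreaRect(q[:,:2].astype(np.float32))).round().tolist())
E
```

```text
a_top 118 172 [523. 289. 280.] [20 22 20]
a_top 130 200 [450. 238. 337.] [20 18 19]
a_top 150 232 [383. 190. 341.] [20 19 19]
a_top 170 260 [327. 146. 340.] [21 19 19]
a_top 184 278 [291. 125. 288.] [15 14 15]
a_top 186 270 [309. 174.   1.] [196 199 194]
a_top 160 230 [391. 178. 307.] [38 39 38]
a_top 140 200 [456. 228. 301.] [35 33 32]
a_top 125 172 [533. 287. 240.] [26 26 25]
a_top 185 280 [286. 132. 238.] [51 52 50]
a_top 192 300 [227. 154.  -1.] [194 196 192]
a_top 182 304 [217. 177.  19.] [59 58 57]
a_scene 218 252 [494. 284. 339.] [44 43 42]
a_scene 318 212 [297. 126. 328.] [76 74 74]
a_scene 320 255 [257.  70.  18.] [193 202 205]
a_scene 228 294 [476. 312. 180.] [32 31 28]
a_scene 268 255 [395. 227. 258.] [102  98  93]
a_scene 205 275 [521. 316. 277.] [39 39 38]
a_scene 298 275 [314. 147.  11.] [41 38 41]
a_scene 330 296 [213. 194.  16.] [48 44 47]
a_scene 250 232 [489.  37.  19.] [57 83 89]
2215 [145.98329571 220.85869074] [276. 117. 133.] [548. 369. 344.]
[array([424., 237.]), array([348.,  60.]), np.float64(39.0)] [[271.0, 150.0], [309.0, 103.0], [578.0, 324.0], [540.0, 370.0]]
```

```bash
cat > g.py <<'E'
import numpy as np
def F(yaw,tilt=0,sgn=1):
    """tool frame gripping along the x axis of a thing with this yaw (deg); tilt (deg) lowers its +x end"""
    a,t=np.radians([yaw,tilt]);x=np.array([np.cos(a),np.sin(a),0]);y=np.array([-x[1],x[0],0]);z=np.array([0,0,1.])
    return np.column_stack([y,np.cos(t)*x-np.sin(t)*z,-(np.sin(t)*x+np.cos(t)*z)])*np.array([sgn,sgn,1])
E
python3 - <<'E'
from workcell import *
from g import *
s=read_state();p=s['eef_pos'];R0=s['tool_rot']
for z in(450,500): print(inverse_kinematics([p[0],p[1],z],R0),inverse_kinematics([400,-60,z],F(-74.5)),inverse_kinematics([440,-60,z],F(-74.5,0,-1)))
movel([p[0],p[1],500])
s=read_state();print(s['qpos'].round(2),s['eef_pos'])
movep([440,-60,500],F(-74.5))
s=read_state();print(s['qpos'].round(2),s['eef_pos'],s['ft_force'],s['time'])
import cv2
c=camera('wrist');cv2.imwrite('pics/b_wrist.png',c['image']);np.save('pics/b_wrist.npy',c,allow_pickle=True);print(c['cam_to_world'].round(2))
E
```

```text
[-1.42153194  0.3928396  -0.02053467  1.25299934  0.00786573  1.49670896
 -0.10119504] [-1.21398383 -0.19331084  1.05280393  1.80291106  0.16921388  1.43721751
 -1.49232694] [-0.79592773  0.03396457  0.84041834  1.72210574 -0.02568638  1.39687881
  1.88997202]
[-1.42512433  0.39110874 -0.01564567  1.13676597  0.00595434  1.61463871
 -0.09943611] [-1.20281317 -0.20737733  1.00869685  1.69278227  0.17511751  1.56063837
 -1.50599621] [-0.85095548  0.01542742  0.88436261  1.61462711 -0.01195026  1.51719127
  1.87531146]
[-1.43  0.39 -0.02  1.14  0.01  1.61 -0.1 ] [142.97616941 608.05613546 499.41756843]
[-0.97  0.01  1.    1.62 -0.01  1.52 -1.26] [440.23270222 -59.22165476 499.980094  ] [-0.38420431 -0.36074191 -0.94210138] 4.675
[[ 2.7000e-01  9.2000e-01  2.7000e-01  5.1030e+02]
 [-9.6000e-01  2.6000e-01  8.0000e-02 -3.9030e+01]
 [-0.0000e+00 -2.8000e-01  9.6000e-01  6.4224e+02]
 [ 0.0000e+00  0.0000e+00  0.0000e+00  1.0000e+00]]
```

View pics/b_wrist.png

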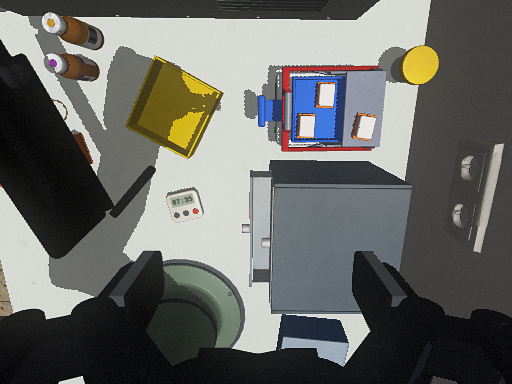

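```bash
python3 - <<'E'
from h import *
c=load('b_wrist');P=cloud(c);H=hsv(c);Z=P[...,2]
R=(P[...,0]>420)&(P[...,0]<650)&(P[...,1]<-0)&(P[...,1]>-290)
op=lambda s:cv2.morphologyEx(s.astype(np.uint8),cv2.MORPH_OPEN,np.ones((3,3)))
def rep(n,m,z,a0=60):
    for s,a,ce in comp(m&R,a0): print(n,a,ce.round(1),[np.round(x,1) for x in rect(c,op(s),z)])
rep('deck',(Z>86)&(Z<99)&(H[...,1]<75)&(H[...,2]<200),93,200)
w=(H[...,1]<60)&(H[...,2]>150)
rep('bdeck',(Z>104)&(Z<118)&w,111)
rep('btray',(Z>74)&(Z<90)&w,82)
rep('grip',(Z>118)&(Z<140),131,30)
b=cv2.inRange(H,(105,130,40),(125,255,255))>0
rep('handle',b&(Z>94)&(Z<110),102,20); rep('neck+tray',b&(Z>55)&(Z<75),64,200)
R[:]=1
rep('rim',(cv2.inRange(H,(18,70,40),(36,255,255))>0)&(Z>44)&(Z<62),55,100)
E
```

```text
deck 2586 [362.3 104.4] [array([ 541.6, -199. ]), array([124.5,  88.6]), np.float64(16.2)]
bdeck 328 [365.8 127. ] [array([ 518.9, -219.2]), array([34.4, 24.6]), np.float64(7.8)]
btray 322 [326.5  94.4] [array([ 551.6, -146.6]), array([33.3, 24.8]), np.float64(15.6)]
btray 298 [306.6 125.8] [array([ 493.8, -130.6]), array([33.9, 24.3]), np.float64(14.1)]
grip 135 [270.7   2.3] [array([644.3, -19.8]), array([ 5. , 39.5]), np.float64(15.6)]
grip 327 [287.5 110.5] [array([509.2, -87.1]), array([61.3, 10.9]), np.float64(17.3)]
grip 272 [346.8 173.9] [array([ 443.1, -220.1]), array([  3.3, 119.2]), np.float64(15.6)]
handle 216 [261.  110.6] [array([497. , -48.6]), array([47.2,  9.9]), np.float64(15.6)]
neck+tray 2006 [320.3 108.4] [array([ 526.3, -145.3]), array([99.8, 85.1]), np.float64(16.2)]
neck+tray 341 [272.7 109.9] [array([503.5, -68.7]), array([33.6, 27.8]), np.float64(15.6)]
rim 924 [167.6 107.5] [array([456.3, 103.4]), array([125.7, 134.3]), np.float64(77.1)]
```

```bash
python3 - <<'E'
from workcell import *
from g import *
import cv2
movep([518,-220,250],F(-82));print(read_state()['qpos'].round(2))
print(movel([518,-220,98],max_speed=100,guard=15))
clamp();s=read_state();print(s['finger_gap'],s['gripper_force'],s['eef_pos'],s['ft_force'].round(1))
movel([518,-220,300])
s=read_state();print(s['finger_gap'],s['gripper_force'])
movep([455,102,300],F(-13));print(read_state()['qpos'].round(2))
for n in('top','wrist'):
    c=camera(n);cv2.imwrite(f'pics/c_{n}.png',c['image']);np.save(f'pics/c_{n}.npy',c,allow_pickle=True)
print(read_state()['time'])
from h import *
c=load('c_top');P=cloud(c);H=hsv(c);Z=P[...,2]
m=(cv2.inRange(H,(18,70,40),(36,255,255))>0)&(Z>40)&(Z<62);m[:,:150]=0;m[:,280:]=0
print(m.sum(),rect(c,m,55))
E
```

```text
[-0.37  0.61  1.02  1.78 -0.58  1.09 -0.58]
False
28.433789628378268 59.71723794937134 [ 518.07472135 -220.01113878   98.35257445] [-1.8  1.7  7.7]
28.282513868104516 59.18103039264679
[-1.12  0.29  0.97  1.94 -0.27  1.05 -0.26]
10.9833
212 ((450.706787109375, 88.61083221435547), (100.58853912353516, 134.81277465820312), 77.01465606689453)
```

```bash
python3 - <<'E'
from workcell import *
from g import *
import cv2
print(movel([455,102,35],max_speed=120,guard=15))
open_gripper();wait(.3)
movel([455,102,300],max_speed=200)
movep([420,-40,420],F(-74.2))
s=read_state();print(s['time'],s['ft_force'].round(1))
for n in('top','wrist'):
    c=camera(n);cv2.imwrite(f'pics/d_{n}.png',c['image']);np.save(f'pics/d_{n}.npy',c,allow_pickle=True)
E
python3 - <<'E'
from h import *
cv2.imwrite('pics/d2.png',np.hstack([cv2.resize(load('d_wrist')['image'][:260,40:460],(560,347)),cv2.resize(load('d_top')['image'][150:250,180:270],(240,267)).copy() if 0 else np.pad(cv2.resize(load('d_top')['image'][150:250,180:250],(240,343)),((0,4),(0,0),(0,0)))]))
E
```

```text
False
16.85 [-0.4 -0.1 -0.4]
```

View pics/d2.png

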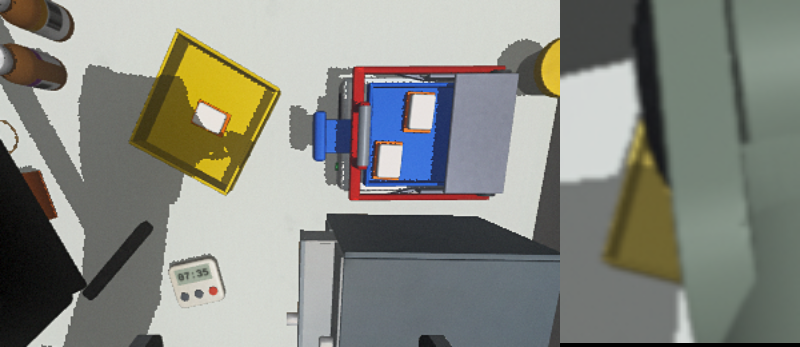

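```bash
cat >> g.py <<'E'
YAW=-74.2;O=np.array([526.,-152.,0]);a_=np.radians(YAW)
SX=np.array([np.cos(a_),np.sin(a_),0]);SY=np.array([-SX[1],SX[0],0]);SZ=np.array([0,0,1.])
def S(x,y,z): return O+x*SX+y*SY+z*SZ
PH0=np.arcsin(43/152)
def rod(th,dz=-12): return S(80-152*np.cos(PH0+th),0,82+152*np.sin(PH0+th)+dz)
E
python3 - <<'E'
from workcell import *
from g import *
from h import *
c=load('d_wrist');P=cloud(c);Z=P[...,2]
m=(Z>118)&(Z<140)&(abs(P[...,0]-508)<50)&(abs(P[...,1]+88)<30)
print(m.sum(),rect(c,m,131),rod(0))
movep(rod(0,80),F(YAW));print(read_state()['qpos'].round(2))
print(movel(rod(0),max_speed=80,guard=15))
clamp();s=read_state();print(s['finger_gap'],s['gripper_force'],s['eef_pos'],s['ft_force'].round(1))
for th in np.linspace(0,1.1,9)[1:]:
    movel(rod(th),max_speed=70);s=read_state();print(round(th,2),s['finger_gap'].round(1),s['ft_force'].round(1),(s['eef_pos']-rod(th)).round(1))
c=camera('wrist');np.save('pics/e_wrist.npy',c,allow_pickle=True)
c=camera('top');np.save('pics/e_top.npy',c,allow_pickle=True)
print(s['time'],s['qpos'].round(2))
cv2.imwrite('pics/e.png',load('e_wrist')['image'])
E
```

```text
459 ((509.0250244140625, -86.94895935058594), (61.79728317260742, 11.902557373046875), 16.193214416503906) [508.08642491 -88.69476773 113.        ]
[-0.64  0.6   1.02  1.94 -0.63  0.96 -0.61]
False
9.522261272142014 58.51871430873871 [508.25459795 -89.11014194 113.1820055 ] [ 0.2 -2.9  3.6]Traceback (most recent call last):
  File "<stdin>", line 11, in <module>
AttributeError: 'float' object has no attribute 'round'
```

```bash
python3 - <<'E'
from workcell import *
from g import *
from h import *
for th in np.linspace(0,1.1,9)[1:]:
    movel(rod(th),max_speed=70);s=read_state();print(round(th,2),round(s['finger_gap'],1),s['ft_force'].round(1),(s['eef_pos']-rod(th)).round(1))
c=camera('wrist');np.save('pics/e_wrist.npy',c,allow_pickle=True)
c=camera('top');np.save('pics/e_top.npy',c,allow_pickle=True)
print(s['time'],s['qpos'].round(2))
cv2.imwrite('pics/e.png',load('e_wrist')['image'])
E
```

```text
0.14 9.4 [ 1.8 -2.6 -3.5] [ 0.   0.1 -0.2]
0.28 9.3 [0.4 4.4 1.3] [-0.   0.3  0.3]
0.41 9.7 [-2.9 11.5  8.7] [-0.2  1.2  0.1]
0.55 9.6 [-7.3 18.4 20.2] [-0.2  2.1  0.4]
0.69 9.3 [-13.   25.4  38.8] [-0.2  2.8  1. ]
0.82 9.3 [-9.  18.3 41.1] [0.5 1.3 1.6]
0.96 9.7 [-4.9  9.6 32.2] [ 0.8 -0.1  1.7]
1.1 9.6 [ 2.9  4.4 17.7] [ 1.3 -0.6  1.2]
23.925 [-0.37  0.66  0.97  1.77 -0.62  1.05 -0.46]
```

View pics/e.png

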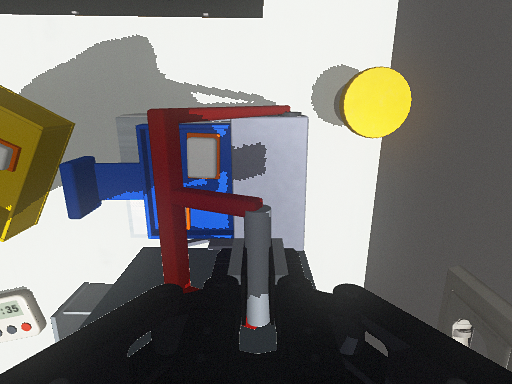

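```bash
python3 - <<'E'
from workcell import *
from g import *
from h import *
open_gripper();s=read_state();print(s['finger_gap'],s['ft_force'].round(1))
movel(rod(1.1,100),max_speed=150);s=read_state();print(s['ft_force'].round(1))
movep(S(-150,0,330),F(YAW))
for n in('wrist','top','scene'):
    c=camera(n);np.save(f'pics/f_{n}.npy',c,allow_pickle=True)
print(read_state()['time'])
cv2.imwrite('pics/f.png',np.hstack([load('f_wrist')['image'],cv2.resize(load('f_scene')['image'][120:220,210:295],(288,339)).repeat(1,0) if 0 else cv2.resize(load('f_scene')['image'][120:233,210:295],(288,384))]))
c=load('f_wrist');P=cloud(c);H=hsv(c);Z=P[...,2];C=lambda q:((q-O)@np.array([SX,SY,SZ]).T).round(1)
st=C(P.reshape(-1,3)).reshape(P.shape)
red=(cv2.inRange(H,(0,150,50),(6,255,255))|cv2.inRange(H,(172,150,50),(180,255,255)))>0
m=red&(Z>170)&(Z<260); q=st[m];print('red high',m.sum(),np.percentile(q,[5,50,95],0))
b=cv2.inRange(H,(105,130,40),(125,255,255))>0
m=b&(Z>94)&(Z<110)
for s,a,ce in comp(m,20): r=rect(c,s,102);print('handle',a,r,C(np.array([*r[0],102])))
E
```

```text
85.7483759172515 [-0.6 -0.4 -0.1]
[ 0.6  0.2 -0.2]
26.7083
red high 3139 [[  2.6  -53.91 212.3 ]
 [  8.2    8.3  215.4 ]
 [ 40.81  61.3  230.5 ]]
handle 395 ((497.8789367675781, -48.36353302001953), (47.465179443359375, 11.34705924987793), 15.787651062011719) [-107.4    1.2  102. ]
```

View pics/f.png

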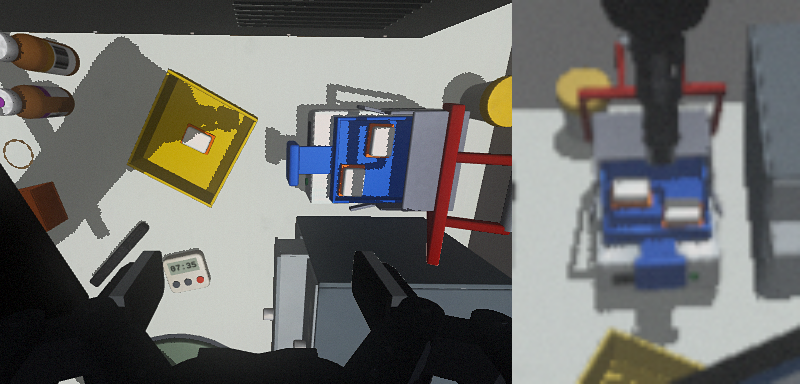

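```bash
cat >> g.py <<'E'
G=np.array([-108.,0,13])
def tray(p,yaw=YAW,tilt=0):
    """TCP position and frame that put the held tray's origin at p"""
    f=F(yaw,tilt);R=np.column_stack([f[:,1],f[:,0],-f[:,2]]);return np.asarray(p)+R@G,f
def handle(p,yaw,tilt): return np.asarray(p,float),F(yaw,tilt)
E
python3 - <<'E'
from workcell import *
from g import *
p,f=tray(S(0,1,60))
movel(p+[0,0,70],f,max_speed=200)
print(movel(p,max_speed=80,guard=12))
clamp();s=read_state();print(s['finger_gap'],s['gripper_force'],s['ft_force'].round(1))
p,f=tray(S(-45,1,60.5));movel(p,f,max_speed=50);s=read_state();print(s['finger_gap'],s['ft_force'].round(1))
p,f=tray(S(-75,1,75),tilt=-6);movel(p,f,max_speed=60);s=read_state();print(s['finger_gap'],s['ft_force'].round(1))
p,f=tray(S(-190,1,190),tilt=-10);movel(p,f,max_speed=80);s=read_state();print(s['eef_pos'],s['finger_gap'],s['ft_force'].round(1),s['qpos'].round(2),s['time'])
E
```

```text
False
11.27561380172161 59.343411326408386 [-0.1  1.   6.2]
11.075944096883005 [-1.2 -0.3 -1.5]
11.037498781573493 [ 0.2 -0.6 -1.9]
[445.88810938 134.92604571 184.08317758] 11.19782907687051 [ 3.6 -3.8 -2.9] [-1.34  0.69  1.2   2.08 -0.62  0.86 -1.11] 33.3417
```

```bash
python3 - <<'E'
from workcell import *
from g import *
from h import *
for h,y in (((425,20,270),-60),((415,10,270),-13),((415,10,270),35),((415,-10,270),77)):
    p,f=handle(h,y,-10)
    try: movel(p,f,max_speed=60)
    except PlanningError as e: print(h,y,e);break
    s=read_state();print(y,s['finger_gap'],s['qpos'].round(2),s['ft_force'].round(1),s['time'])
c=camera('wrist');cv2.imwrite('pics/g.png',c['image']);np.save('pics/g_wrist.npy',c,allow_pickle=True)
c=camera('top');np.save('pics/g_top.npy',c,allow_pickle=True)
P=cloud(c);H=hsv(c);Z=P[...,2];m=(cv2.inRange(H,(18,70,40),(36,255,255))>0)&(Z>40)&(Z<62);m[:,:150]=0;m[:,280:]=0
print(m.sum(),rect(c,m,55))
E
```

```text
-60 11.405437239142968 [-1.39  0.38  1.38  2.13 -0.29  0.87 -0.91] [-0.1 -0.5 -2.2] 35.9167
-13 11.075366439132178 [-1.46  0.05  1.32  2.22  0.03  0.75 -0.4 ] [-1.1  0.3 -0.9] 36.8833
35 11.098232546878522 [-1.17  0.08  1.16  2.2  -0.24  0.78  0.76] [-1.  -0.2 -1.6] 38.0917
77 10.96708599676972 [-0.81  0.18  0.95  2.12 -0.4   0.94  1.72] [-0.3 -0.2 -0.7] 39.1667
94 ((497.0601501464844, 154.81640625), (229.90090942382812, 135.31906127929688), 77.22483825683594)
```

View pics/g.png

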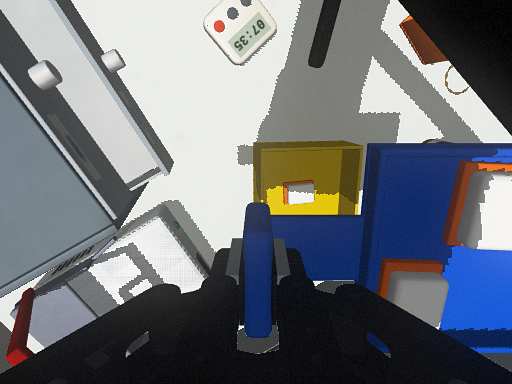

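```bash
python3 - <<'E'
from h import *
box=cv2.boxPoints(((455.5,102.5),(125.5,134.5),77.1));print(box.round())
for n in('b_wrist','g_wrist','g_top'):
    c=load(n);P=cloud(c);H=hsv(c);Z=P[...,2];m=(cv2.inRange(H,(18,70,40),(36,255,255))>0)&(Z>50)&(Z<60)&(abs(P[...,0]-455)<130)&(abs(P[...,1]-100)<130)
    q=P[m][:,:2]; d=np.array([cv2.pointPolygonTest(box,(float(x),float(y)),True) for x,y in q]);print(n,len(q),np.percentile(d,[5,25,50,75,95]).round(1))
    for w,e in ((0,'lo77'),(1,'lo167')):
        a=np.radians(77.1+90*w);t=(q-[455.5,102.5])@[np.cos(a),np.sin(a)];print(np.percentile(t,[1,50,99]).round(1))
E
```

```text
[[376.  56.]
 [507.  26.]
 [535. 149.]
 [404. 179.]]
b_wrist 761 [-0.7  0.9  2.2  3.2  5.1]
[-60.6  11.8  64.3]
[-67.9  -3.2  66.6]
g_wrist 896 [-13.5  -8.1  17.3  25.9  33.8]
[-76.5  -2.2  48.2]
[-47.9  24.9  36.2]
g_top 60 [-29.4 -28.2 -26.8 -25.7  11.4]
[-54.3  -6.9  44.7]
[-97.1 -94.   36.9]
```

```bash
cat >> g.py <<'E'
def lipto(L,yaw,tilt):
    f=F(yaw,tilt);R=np.column_stack([f[:,1],f[:,0],-f[:,2]]);return np.asarray(L)+R@(G-[55,0,4]),f
E
python3 - <<'E'
from workcell import *
from g import *
from h import *
B=np.array([482,82.,0]);d=np.array([np.cos(np.radians(77.1)),np.sin(np.radians(77.1)),0])
for lz,t,off,v in ((220,0,28,100),(130,18,28,80),(85,38,28,60),(75,46,26,40)):
    p,f=lipto(B-off*d+[0,0,lz],77.1,t);print(p.round())
    try: movel(p,f,max_speed=v)
    except PlanningError as e: print(lz,t,e);break
    s=read_state();print(t,s['finger_gap'],s['qpos'].round(2),s['ft_force'].round(1),s['time'])
wait(.7)
c=camera('wrist');cv2.imwrite('pics/i.png',c['image']);np.save('pics/i_wrist.npy',c,allow_pickle=True)
c=camera('top');np.save('pics/i_top.npy',c,allow_pickle=True)
c=camera('scene');np.save('pics/i_scene.npy',c,allow_pickle=True)
cv2.imwrite('pics/i2.png',np.hstack([load('i_wrist')['image'],cv2.resize(load('i_scene')['image'][150:270,200:290],(288,384))]))
E
```

```text
[ 439. -104.  229.]
0 10.710559288400123 [-0.63  0.38  0.94  2.07 -0.4   0.88  1.88] [ 0.  -0.2 -1.1] 40.475
[442. -94. 189.]
18 11.265988623887521 [-0.88  0.59  1.04  2.1  -0.27  0.78  1.64] [-0.3 -0.6 -1.6] 41.1417
[448. -65. 192.]
38 10.882524944158835 [-1.1   0.86  1.14  2.03 -0.17  0.89  1.41] [-0.6  0.2  0.4] 41.7833
[452. -47. 199.]
46 10.847113815112078 [-1.16  0.97  1.16  1.98 -0.13  0.98  1.34] [-0.5  0.1 -0.4] 42.4083
```

View pics/i2.png

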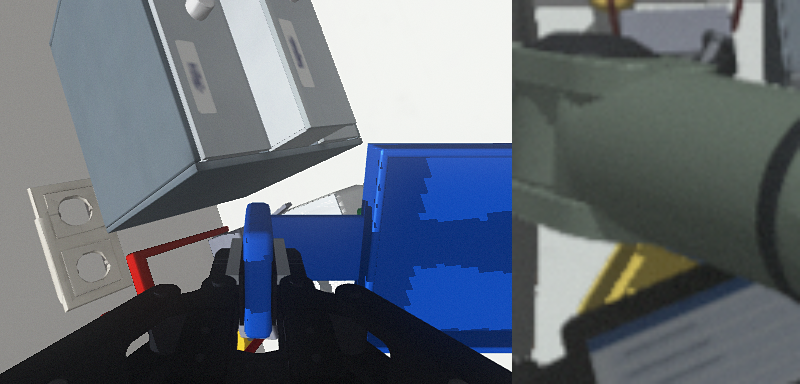

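```bash
python3 - <<'E'
from workcell import *
from g import *
from h import *
B=np.array([482,82.,0]);d=np.array([np.cos(np.radians(77.1)),np.sin(np.radians(77.1)),0])
for a in (lipto(B-26*d+[0,0,150],77.1,40),lipto(B-28*d+[0,0,240],77.1,0),handle((430,-60,290),77,0),handle((415,10,280),35,0),handle((415,10,280),-13,0)):
    movel(*a,max_speed=150)
    s=read_state();print(s['finger_gap'],s['qpos'].round(2),s['time'])
c=camera('wrist');np.save('pics/j_wrist.npy',c,allow_pickle=True)
c=camera('top');np.save('pics/j_top.npy',c,allow_pickle=True)
c=camera('scene');np.save('pics/j_scene.npy',c,allow_pickle=True)
cv2.imwrite('pics/j2.png',np.hstack([load('j_wrist')['image'],cv2.resize(load('j_scene')['image'][150:270,200:290],(288,384))]))
E
```

```text
10.677557101507183 [-1.18  0.81  1.25  1.96 -0.09  1.04  1.42] 43.8333
11.051615062530278 [-0.69  0.37  1.02  2.05 -0.39  0.93  1.88] 45.125
11.190501829610096 [-0.92  0.26  1.12  2.03 -0.28  1.01  1.69] 45.6833
11.122363776062596 [-1.22  0.36  1.36  2.09 -0.42  1.02  0.97] 46.5667
10.976883276602516 [-1.23  0.4   1.41  2.09 -0.46  1.04  0.18] 47.5583
```

View pics/j2.png

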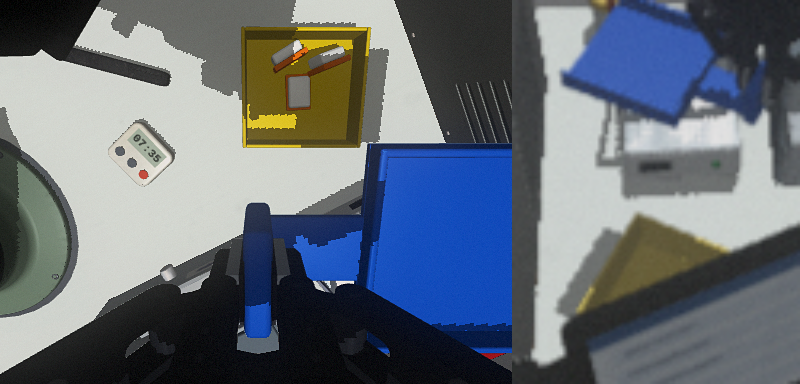

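```bash
python3 - <<'E'
from workcell import *
from g import *
goto_joints([-1.39,.38,1.38,2.13,-.29,.87,-.91]);print(read_state()['eef_pos'])
goto_joints([-1.34,.69,1.2,2.08,-.62,.86,-1.11]);s=read_state();print(s['eef_pos'],s['finger_gap'])
for x,z,v in ((-170,110,100),(-95,63,80),(-90,60.8,30)):
    p,f=tray(S(x,1,z));movel(p,f,max_speed=v)
s=read_state();print(s['ft_force'].round(1),s['eef_pos']-p)
for x in (-60,-30,-8):
    p,f=tray(S(x,1,60.8));print(x,movel(p,f,max_speed=40,guard=15),end=' ');s=read_state();print(s['ft_force'].round(1),(s['eef_pos']-p).round(1))
p,f=tray(S(4,1,60.8));print(movel(p,f,max_speed=20,guard=15));s=read_state();q=s['eef_pos'];print(s['ft_force'].round(1),((q-O)@SX).round(1)+108,s['finger_gap'],s['time'],s['qpos'].round(2))
E
```

```text
[426.93585472  22.85513245 270.68577443]
[449.4868128  131.69195545 185.58398639] 10.753998657548872
[ 0.3 -0.2 -0.4] [ 0.00225454 -0.13417087 -0.00067912]
-60 False [-0.3  0.4 -0.8] [-0.1  0.2 -0. ]
-30 False [ 0.6 -0.  -1. ] [-0.1  0.2 -0.1]
-8 False [-0.3 -0.7 -0.8] [-0.1  0.  -0. ]
False
[-0.3  0.1 -0.7] 4.0 11.0688569820626 55.025 [-0.57  0.75  0.79  2.07 -0.87  0.69 -0.48]
```

```bash
python3 - <<'E'
from workcell import *
from g import *
p,f=tray(S(14,1,60.8));print(movel(p,f,max_speed=15,guard=12));s=read_state();q=s['eef_pos'];print(s['ft_force'].round(1),((q-O)@SX).round(1)+108,s['finger_gap'],s['time'])
E
```

```text
True
[0.1 0.3 0.1] 5.5 10.816806388650468 55.375
```

```bash
python3 - <<'E'
from workcell import *
from g import *
from h import *
q=read_state()['eef_pos'];movel(q+[0,0,-.8],max_speed=10,guard=8)
open_gripper();print(read_state()['ft_force'].round(1))
movel(q+[0,0,100]);movep(S(-150,0,330),F(YAW))
c=camera('wrist');np.save('pics/k_wrist.npy',c,allow_pickle=True);cv2.imwrite('pics/k.png',c['image'])
C=lambda q:((q-O)@np.array([SX,SY,SZ]).T).round(1)
for n in('f_wrist','k_wrist'):
    c=load(n);P=cloud(c);H=hsv(c);Z=P[...,2];b=cv2.inRange(H,(105,130,40),(125,255,255))>0
    for s,a,ce in comp(b&(Z>94)&(Z<110),100): r=rect(c,s,102);print(n,'handle',r,C(np.array([*r[0],102])))
    red=(cv2.inRange(H,(0,150,50),(6,255,255))|cv2.inRange(H,(172,150,50),(180,255,255)))>0
    st=C(P.reshape(-1,3)).reshape(P.shape);m=red&(Z>170)&(abs(st[...,1])<50);print(np.percentile(st[m],[5,50],0))
print(read_state()['time'])
E
```

```text
[ 0.6 -0.3 -0.1]
f_wrist handle ((497.8789367675781, -48.36353302001953), (47.465179443359375, 11.34705924987793), 15.787651062011719) [-107.4    1.2  102. ]
[[  2.7 -40.2 212.4]
 [  9.2   3.  215.8]]
k_wrist handle ((498.93212890625, -52.04167175292969), (47.402366638183594, 11.417520523071289), 15.930594444274902) [-103.6    1.2  102. ]
[[  2.7   -40.2   212.215]
 [  9.1     1.55  215.7  ]]
57.9
```

View pics/k.png

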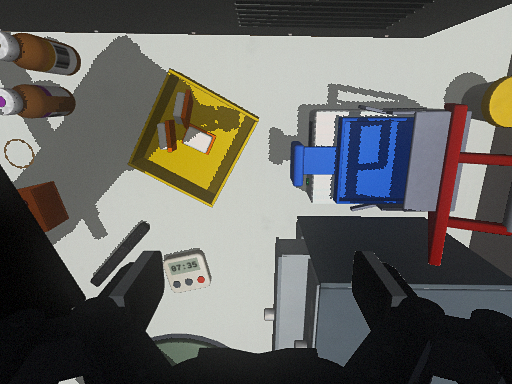

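```bash
python3 - <<'E'
from workcell import *
from g import *
def rc(th,dz=-12):
    e=np.interp(th,[0,.28,.69,.96,1.1],[0,.3,3,2,1.5]);ph=PH0+th
    return rod(th,dz)+e*(-np.cos(ph)*SX+np.sin(ph)*SZ)
movel(S(-60,0,340),F(YAW),max_speed=200)
movel(rc(1.1,90),max_speed=200)
print(movel(rc(1.1),max_speed=60,guard=12));print(read_state()['eef_pos']-rc(1.1))
clamp();s=read_state();print(s['finger_gap'],s['ft_force'].round(1))
for th in np.linspace(1.1,0,9)[1:]:
    movel(rc(th),max_speed=70);s=read_state();print(round(th,2),round(s['finger_gap'],1),s['ft_force'].round(1),(s['eef_pos']-rc(th)).round(1))
print(movel(rc(0,-18),max_speed=15,guard=20));s=read_state();print(s['ft_force'].round(1),(s['eef_pos']-rc(0)).round(1),s['time'])
E
```

```text
False
[ 0.09403584 -0.02496836  0.21510316]
9.838814598282957 [-0.9  0.8  3.6]
0.96 9.1 [-1.6 -1.3 -0.3] [-0.3  0.7 -0.3]
0.82 9.4 [-5.   1.1  1.7] [-0.3  0.3 -0.1]
0.69 9.5 [-2.7 -3.5 -2. ] [-0.1 -0.6  0. ]
0.55 9.4 [-2.1  2.6  0.7] [0.3 0.  0.3]
0.41 9.6 [-1.7  3.9  1.3] [ 0.1 -0.   0.3]
0.28 9.7 [-3.5  6.1  1.6] [-0.   0.1  0.3]
0.14 9.7 [-3.9  2.6 -1.8] [-0.1 -0.4  0.3]
0.0 9.6 [-4.   1.   3.6] [-0.1 -0.5  0.3]
True
[-3.7  1.6 16.3] [-0.1 -0.6  0.1] 65.5667
```

```bash
python3 - <<'E'
from workcell import *
from g import *
from h import *
open_gripper();movel(rod(0,40),max_speed=100);clamp()
print(movel(rod(0,2),max_speed=25,guard=12),read_state()['eef_pos'][2])
movel(rod(0,60),max_speed=100);open_gripper()
movel(S(-100,0,330),F(YAW),max_speed=200);movep([440,-60,500],F(-74.5));wait(.5)
s=read_state();print(s['time'],s['ft_force'].round(1))
for n in('wrist','scene'):
    c=camera(n);np.save(f'pics/m_{n}.npy',c,allow_pickle=True)
C=lambda q:((q-O)@np.array([SX,SY,SZ]).T).round(1)
for n in('b_wrist','m_wrist'):
    c=load(n);P=cloud(c);H=hsv(c);Z=P[...,2]
    m=(Z>118)&(Z<140)&(abs(P[...,0]-508)<50)&(abs(P[...,1]+88)<30);print(n,'grip',rect(c,m,131),np.median(P[m][:,2]))
    red=(cv2.inRange(H,(0,150,50),(6,255,255))|cv2.inRange(H,(172,150,50),(180,255,255)))>0
    st=C(P.reshape(-1,3)).reshape(P.shape);m=red&(st[...,0]<-55)&(st[...,0]>-80);print('cross z',np.median(st[m],0))
    b=(cv2.inRange(H,(105,130,40),(125,255,255))>0)&(Z>94)&(Z<110)
    for s,a,ce in comp(b,60): r=rect(c,s,102);print('handle',C(np.array([*r[0],102])))
cv2.imwrite('pics/m.png',np.hstack([load('m_wrist')['image'],cv2.resize(load('m_scene')['image'][130:250,200:290],(288,384))]))
E
```

```text
True 130.5806807399062
72.6 [-0.1  0.4  0.7]
b_wrist grip ((509.2128601074219, -87.29815673828125), (61.2487907409668, 10.954089164733887), 16.96678924560547) 129.22963379003522
cross z [-67.2  14.5  80.6]
handle [-107.5    1.   102. ]
m_wrist grip ((509.5179138183594, -87.87735748291016), (62.597991943359375, 10.745433807373047), 16.856895446777344) 129.2294399556473
cross z [-66.9  18.7  80.6]
handle [-103.4    0.5  102. ]
```

View pics/m.png

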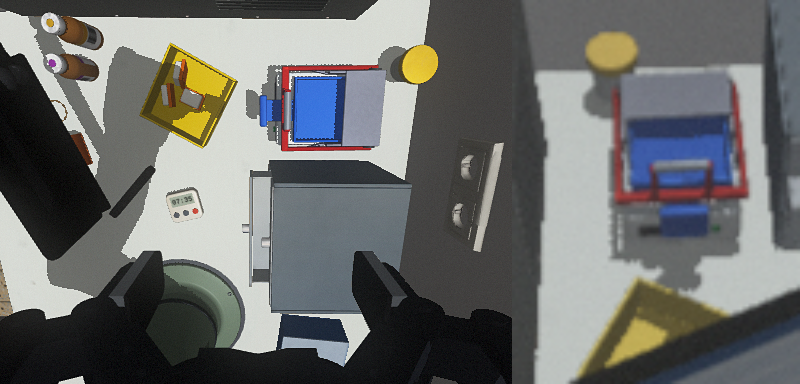

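The picture shows the bar shut over the empty tray, which sits fully home. Three blocks are in the bin at about (185,90), and the bottle and cup have not moved. I'm handing the job in.

```bash
python3 -c "
from workcell import *
print(finish_job())"
```

```text
the job is handed in; nothing more can be done
None
```

I handed the job in at about 73 s of robot time: all three blocks are in the bin, the empty tray is against its stop with the bar shut over it, and the bottle and cup have not moved; no verdict came back.

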